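Hold the twin sauce dispenser ready over two dip dishes

TASK

Lift the twin-nozzle sauce dispenser out of its parking stand, carry it over the row of jars and timers in the middle of the counter, and hold it upright and ready to fill: the red nozzle centred over the black dish and the white nozzle centred over the cream dish, both tips about 15 mm above the dish rims. For hygiene the dispenser must never touch the dishes or their tray, and the dishes, jars and timers stay where they are. Finish while still gripping the dispenser, held steady in the air there; do not put it down or let it go.

Things in the scene. Friction and masses are not known exactly. Their poses are not given: they have to be found in the camera images.
- dispenser: dispenser, 0.2 to 0.4 kg, 151 mm tall, parked upright in the stand. Origin midway between the nozzle tips; z up, y from white nozzle to red. Cone nozzles 40 mm long point down, tips at y +40 mm (red), -40 (white). Above: aluminium bar, x 42, y 122 mm, z 40 to 74; on its middle a black handle, 30 mm thick in x, 54 in y, z 74 to 151: grasp it from above across x. Its thin trigger is fixed
- grip (a point): point to grasp: on the handle's axis, 125 mm above the nozzle tips (26 mm below the handle's top); axes as the dispenser's
- red_tip (a point): tip of the red nozzle (lowest point); axes as the dispenser's
- white_tip (a point): tip of the white nozzle (lowest point); axes as the dispenser's
- stand: fixed stand, left or right of the row: black base 70 x 140 x 8 mm, two steel drip cups 44 mm in diameter, 80 mm apart along y, rims 52 mm above the counter. The dispenser's bar rests on the rims, nozzles loose inside, tips 12 mm above the counter; lift 45 mm straight up to free it. Origin: centre of underside, axes as the parked dispenser's
- tray: fixed wooden tray, 86 x 166 mm, edge 12 mm high, inner floor 5 mm above the counter, carrying the two dishes 80 mm apart, black at its +y end; on the other side of the row from the stand. Origin at the centre of its underside, y along its length, z up
- black_dish: black dip dish, 70 mm in diameter, 19 mm high, standing loose on the tray; origin at the centre of its underside
- cream_dish: cream-white dip dish, 70 mm in diameter, 19 mm high, standing loose on the tray; origin at the centre of its underside
- black_rim (a point): centre of the black dish's mouth, at rim height (19 mm above its underside, 24 mm above the counter)
- cream_rim (a point): centre of the cream dish's mouth, at rim height (24 mm above the counter)
- timer_a: white wedge-shaped kitchen timer with a pink foot, 78 x 68 mm, 84 mm tall, loose, in the row; leave alone; origin at the centre of its underside, z up; the one nearest the robot
- timer_b: white wedge-shaped kitchen timer with a pink foot, 78 x 68 mm, 84 mm tall, loose, in the row; leave alone; origin at the centre of its underside, z up; the one at the far end
- sauce_bowl: white bowl of yellow sauce with a spoon on it, 155 mm in diameter, 44 mm tall, fixed, an obstacle between row and left end; the spoon sticks out to about 60 mm height; origin at the centre of its underside
- green_jar: spice jar with a green cap, 46 mm in diameter, 106 mm tall, loose, in the row; leave alone; origin at the centre of its underside, z up
- brown_jar: spice jar with a dark brown cap, 44 mm in diameter, 105 mm tall, loose, in the row; leave alone; origin at the centre of its underside, z up
- shaker: glass shaker with a grey domed top, 44 mm in diameter, 90 mm tall, loose, in the row; leave alone; origin at the centre of its underside, z up

How it is judged:
On the way, in this order (a step that is already met when the one before it is completed fails the run):
1. the dispenser is lifted upright out of its stand, both tips clear above the cups (height (world z) of each of red_tip, white_tip above 0.06 m and angle between dispenser's own z axis and vertical below 0.3 rad), for 0.1 s.
2. it is carried over the row in the middle of the counter (height (world z) of dispenser above 0.085 m and world x of dispenser above 0.33 m and world y of dispenser between -0.08 and 0.06 m), for 0.02 s.
At the end, for the whole second after the job is handed in: Held by the fingers (over 3 N), still, upright within 0.12 rad; red tip within 12 mm horizontally of the black dish's centre, white of the cream's, each 4 to 28 mm above the rim, touching no dish, tray or stand; dishes within 15 mm, jars and timers within 30 mm of their starts (horizontal distance between red_tip and black_rim below 0.012 m and z of red_tip in the frame of black_rim between 0.004 and 0.028 m and horizontal distance between white_tip and cream_rim below 0.012 m and z of white_tip in the frame of cream_rim between 0.004 and 0.028 m and angle between dispenser's own z axis and vertical below 0.12 rad and linear speed of dispenser below 0.02 m/s and contact force between the fingers and dispenser above 3 N and contact force between dispenser and black_dish below 0.2 N and contact force between dispenser and cream_dish below 0.2 N and contact force between dispenser and tray below 0.2 N and contact force between dispenser and stand below 0.2 N and distance of each of timer_a, green_jar, shaker, brown_jar, timer_b from where it was at the start of the episode below 0.03 m and distance of each of black_dish, cream_dish from where it was at the start of the episode below 0.015 m); the arm keeps its last pose, push and grip.
It fails at once if the dispenser touches a dish or the tray (contact force between dispenser and black_dish above 0.5 N or contact force between dispenser and cream_dish above 0.5 N or contact force between dispenser and tray above 0.5 N).
It fails at once if the dispenser is tipped over (angle between dispenser's own z axis and vertical above 0.6 rad).
It fails at once if a dish is shifted (distance of any of black_dish, cream_dish from where it was at the start of the episode above 0.015 m).
It fails at once if a jar or timer is shifted or knocked over (distance of any of timer_a, green_jar, shaker, brown_jar, timer_b from where it was at the start of the episode above 0.03 m or angle between any of timer_a, green_jar, shaker, brown_jar, timer_b's own z axis and vertical above 0.5 rad).
It also fails if it takes over 40 s, if anything falls off the work surface, if the arm or the gripper's body presses on something with over 40 N, if the wrist force passes 120 N, or if a joint passes its speed limit or range.

ROBOT

A 6-joint arm with a two-finger parallel gripper is mounted at the origin on a cart in front of the work surface, level with it; the furniture and walls round the work are solid. World frame = base frame: x ahead of the robot, y to its left, z up, the work surface at z = 0. Lengths are in m, angles in rad, forces in N, time in s.
With the tool pointing down it reaches from about 0.35 to 0.85 m from the base axis. Payload 8.1 kg.
Tool frame: the origin (TCP) lies on the centre line of the jaws, within the pads' length; the fingertips stand 22 mm ahead of it and the grasp point (between the pads) lies 3 mm ahead of it; z points along the fingers, y is the line along which they close (so a half turn about z gives the same grasp; the last joint's range is limited). The gripper opens to 93 mm and grips with 3 to 60 N. Pads are 15 mm wide; open, the fingers measure 128 mm over their backs; the gripper's body (75 mm by 188 mm) begins 65 mm behind the grasp point.
Start: joints at [-0.085, 0.13, 1.488, -0, 1.523, -0.085], TCP at [0.6, 0, 0.241] pointing down, gripper open.
Joint ranges: [-2.96, 2.96], [-0.89, 2.26], [0.02, 2.5], [-1.34, 4.48], [0, 2.73], [-2.66, 2.66]. Speed limits (rad/s): [2.39, 2.39, 2.79, 3.14, 3.14, 3.14].

INTERFACE

Orientations are given as a rotation vector (axis times angle).
In Python, from plant import robot, vision, monitor gives the robot as it stands (robot), with the cameras (vision) and the readings (monitor).
- The arm moves only by the tool creep_tool, called after "Call:" as a command line: name --argument value ..., lists and objects as JSON in quotes. Schema: {"type":"object","properties":{"rows":{"type":"object","properties":{"plan":{"type":"array","items":{"type":"array","items":{"type":"number"},"minItems":5,"maxItems":5},"minItems":1,"maxItems":20}},"additionalProperties":false,"required":["plan"]},"grip_force":{"type":"number"},"only":{"type":"string"},"quiet":{"type":"boolean"},"lines":{"type":"string"}},"required":["rows"],"additionalProperties":false}. rows is an object whose key "plan" holds a list of rows, 1 to 20 of them, each of 5 numbers: the finger opening in m, then dx, dy, dz in shares of the most that a row can go, 1 being 50 mm, then a turn about the tool's z in parts of the range, where 1.0 means 60 degrees; each row shifts and turns the commanded pose from where the row before left it, along the tool's axes as they then stand; what a row does not reach is not made up. A row lasts 1/10 s, in which the tool goes at most 0.05 m and 0.15 rad, less where a joint would pass 70% of its speed; a pose out of reach is approached as far as the arm can. The fingers move at their own pace and stop on an object; grip_force is the grip in N (left out, the last holds). Time passes only in rows, so rows that do not move let the fingers close. The tool returns the time, the measured TCP pose, the force, the opening and the grip force at its end. only (a regular expression) keeps the lines of the reply that match it, lines (a string "A,B") keeps lines A to B, and quiet returns only ok. A shift or turn number past 1, either way, is cut back to 1. Input that does not fit is refused with a message, and nothing moves.
- monitor.read_state(): the state, without advancing time (a new reading comes with each control period).
- vision.read_camera(name): name is "scene" or "side" or "wrist"; returns a dict with "image" (480x640x3 uint8, red, green, blue), "fx", "fy", "cx", "cy" (pixels), "R" (3x3) and "t" (3): a world point X has camera coordinates R X + t. Camera axes: x right, y down, z forward; pixel columns grow to the right and rows downward; lengths in m; the calibration is good to about 2 mm. A picture is of the moment at which its call begins. There is no depth.
- robot.close_job(): hands the job in; it is judged then, once.
The state is a dict: "t": time; "q": joint angles; "dq": joint speeds; "joint_torque": joint torques, N m; "tool_pos": TCP position; "orientation": TCP orientation; "force": force on the tool from outside, world axes, zero at the start; "wrist_torque": the same for the moment, N m; "opening": finger opening in m; "gripper_force": force on a finger pad.
Only numpy, scipy, OpenCV 4.12 (cv2) and the standard library are available. Lean on these libraries where they do the work, as an engineer would, in place of code of your own. Each camera call takes 0.05 s, during which the arm holds its last target. There are 200 camera calls.

## Working session

There is one attempt and no reset: what is moved stays moved. The work goes in short steps, Python scripts to look and compute and a tool call to move; the robot and the scene stay as the last step left them, time stands still between calls to the robot, and variables do not carry over. Pictures are saved under pics/ and viewed, at most 13 in all, crops included, and the job is handed in when it is done.

```bash
ls; mkdir -p pics; python3 - <<'E'
from plant import robot, vision, monitor
import cv2,pickle
s=monitor.read_state();print(s['t'],s['tool_pos'],s['orientation'],s['opening'])
d={}
for n in("scene","side","wrist"):
    c=vision.read_camera(n);d[n]=c;cv2.imwrite(f'pics/{n}0.png',c['image'][:,:,::-1]);print(n,c['fx'],c['cx'],c['cy'],(-c['R'].T@c['t']).round(3))
pickle.dump(d,open('c0.pkl','wb'))
E
```

```text
pics
plant.py
0.0 [5.99477433e-01 5.51567564e-05 2.39594744e-01] [-2.22045936e+00 -2.22045467e+00  1.87743369e-03] 0.0929761755200168
scene 457.16655396952575 318.1145365660966 237.62759478493965 [-0.034  0.817  0.688]
side 460.2949184627627 333.0827123692794 239.3504094877153 [-0.028 -0.76   0.816]
wrist 339.63535935367617 318.14838884494776 237.40853665120665 [0.599 0.069 0.384]
```

View pics/scene0.png

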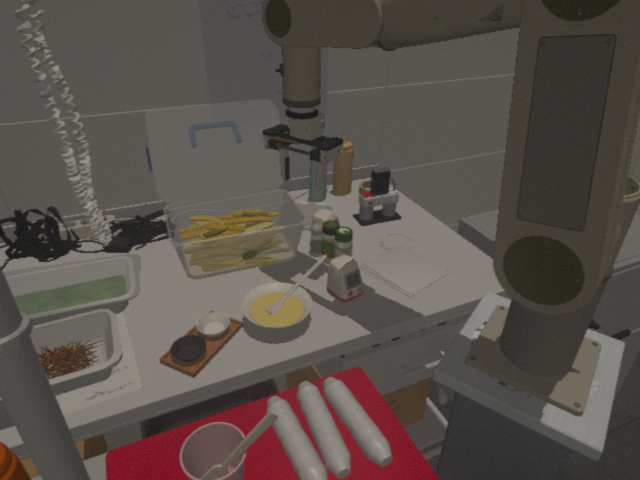

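View pics/side0.png

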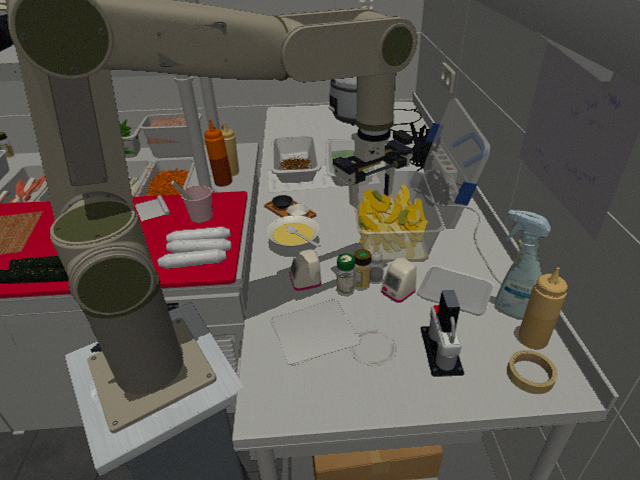

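The scene view shows the tray with the cream dish at (213,325), the black dish at (189,348) and the stand at (377,205). In the side view, the stand is at (443,345) and the dishes are at (283,202) and (298,210). I'll enlarge these areas.

```bash
python3 - <<'E'
import pickle,cv2,numpy as np
d=pickle.load(open('c0.pkl','rb'))
def cr(n,x,y,w,h):
    return cv2.resize(d[n]['image'][y:y+h,x:x+w,::-1],(400,300),interpolation=cv2.INTER_CUBIC)
a=np.vstack([np.hstack([cr('side',380,280,134,100),cr('scene',150,295,100,75)]),np.hstack([cr('scene',340,155,100,75),cr('side',255,185,80,60)])])
a=np.clip(a*1.6,0,255).astype('u1');cv2.imwrite('pics/crop1.png',a)
for n in('scene','side'):
    c=d[n];print(n,c['R'].round(3).tolist())
E
```

```text
scene [[-0.81, -0.586, 0.011], [-0.311, 0.412, -0.856], [0.498, -0.697, -0.516]]
side [[0.823, -0.567, -0.013], [-0.343, -0.48, -0.807], [0.452, 0.669, -0.59]]
```

View pics/crop1.png

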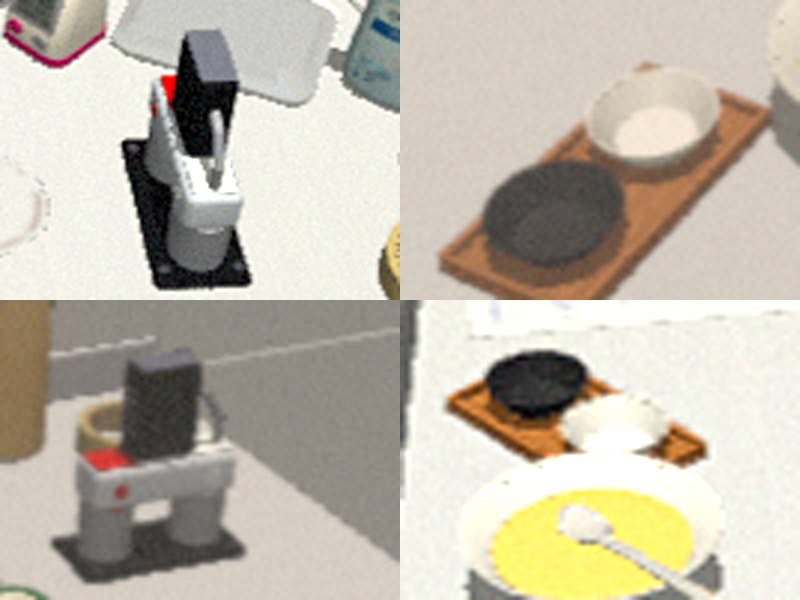

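View pics/wrist0.png

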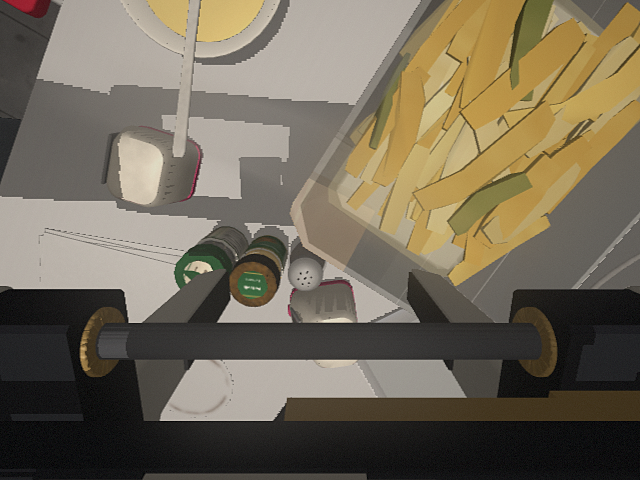

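The enlarged crops show the stand's base corners and handle top, and the dish mouths as clear ellipses. In the scene view, the black mouth is near (188,348) and the cream mouth near (213,324). The wrist view shows the row but not the stand. Next step is computing positions.

```bash
cat >h.py <<'E'
import numpy as np
def ray(c,u,v,z):
    C=-c['R'].T@c['t'];w=c['R'].T@np.array([(u-c['cx'])/c['fx'],(v-c['cy'])/c['fy'],1])
    return C+w*(z-C[2])/w[2]
def proj(c,X):
    p=c['R']@np.asarray(X)+c['t'];return np.array([c['cx']+c['fx']*p[0]/p[2],c['cy']+c['fy']*p[1]/p[2]])
E
python3 - <<'E'
import pickle,cv2,numpy as np
from h import *
d=pickle.load(open('c0.pkl','rb'));S=d['side'];C=d['scene']
t1=lambda x,y:(380+x/2.985-.3,280+y/3-.3)
t3=lambda x,y:(340+x/4-.4,155+(y-300)/4-.4)
print('top side',ray(S,*t1(208,55),.163)[:2],'scene',ray(C,*t3(163,357),.163)[:2])
for n,p in dict(L=(158,284),R=(250,279),F=(122,142)).items(): print('side',n,ray(S,*t1(*p),.006)[:2].round(3))
for n,p in dict(A=(53,543),B=(88,580),D=(244,550)).items(): print('scene',n,ray(C,*t3(*p),.006)[:2].round(3))
# dishes: by masks, scene
im=C['image'].astype(int);hsv=cv2.cvtColor(C['image'],cv2.COLOR_RGB2HSV)
for name,seed,m in (('black',(188,348),im.max(2)<52),('cream',(213,325),(hsv[...,1]<75)&(im.max(2)>90))):
    mk=m.astype('u1');sub=np.zeros_like(mk);sub[300:375,160:(230 if name=='cream' else 215)]=1;mk*=sub
    n,l,st,ce=cv2.connectedComponentsWithStats(mk)
    k=l[seed[1],seed[0]];print(name,k,st[k],ce[k])
E
```

```text
top side [ 0.55023042 -0.32397934] scene [ 0.55705407 -0.32517952]
side L [ 0.489 -0.364]
side R [ 0.545 -0.398]
side F [ 0.562 -0.25 ]
scene A [ 0.616 -0.28 ]
scene B [ 0.563 -0.246]
scene D [ 0.49  -0.361]
black 0 [     0      0    640    480 306730] [319.70178659 239.33504711]
cream 1 [ 160  300   70   58 2576] [191.00970497 318.88431677]
```

```bash
python3 - <<'E'
import pickle
from h import *
d=pickle.load(open('c0.pkl','rb'));S=d['side'];C=d['scene'];W=d['wrist']
print('black',ray(C,188,346.5,.024).round(3),'cream',ray(C,213,323.5,.024).round(3))
print('side black',ray(S,255+537/5-80,185+(380-300)/5,.024).round(3),'cream',ray(S,255+(615-400)/5,185+(425-300)/5,.024).round(3))
print('bottle base',ray(S,535,342,0).round(3),'spray',ray(S,515,312,0).round(3))
print('timers',ray(C,347,296,0).round(3),'bowl',ray(C,277,308,.044).round(3))
print(W['R'].round(3))
E
```

```text
black [0.567 0.42  0.024] cream [0.577 0.343 0.024]
side black [0.564 0.413 0.024] cream [0.578 0.335 0.024]
bottle base [ 0.747 -0.43   0.   ] spray [ 0.789 -0.343 -0.   ]
timers [0.414 0.066 0.   ] bowl [0.485 0.24  0.044]
[[ 1.     0.001 -0.002]
 [ 0.001 -0.969  0.248]
 [-0.002 -0.248 -0.969]]
```

Units first: shifts go in shares of 50 mm and turns go in shares of 60 degrees. So 0.045 m is 0.9, -0.03 m is -0.6.

Call:
creep_tool --rows '{"plan":[[0.093, 0.4, 0, -0.6, 0], [0.093, 0.9, -0.2, -0.4, 0], [0.093, 0.9, -0.2, -0.2, 0], [0.093, 0.9, -0.2, 0, 0], [0.093, 0.9, 0, 0, 0], [0.093, 0.9, 0, 0, 0], [0.093, 0.9, 0, 0, 0], [0.093, 0.6, 0, 0, 0], [0.093, 0, 0, 0, 0], [0.093, 0, 0, 0, 0]]}' --grip_force 40

```text
t: 1.15
tool_pos: [0.5697, 0.3201, 0.2998]
orientation: [-2.22, -2.223, 0.002]
force: [-0.8, 0.1, -0.8]
opening: 0.0928
gripper_force: 0.0
```

```bash
python3 - <<'E'
from plant import robot, vision, monitor
import cv2,pickle
c=vision.read_camera('wrist');c['s']=monitor.read_state();pickle.dump(c,open('w1.pkl','wb'));cv2.imwrite('pics/w1.png',c['image'][:,:,::-1]);print(c['s']['tool_pos'])
E
```

```text
[0.57001211 0.31919222 0.30006566]
```

View pics/w1.png

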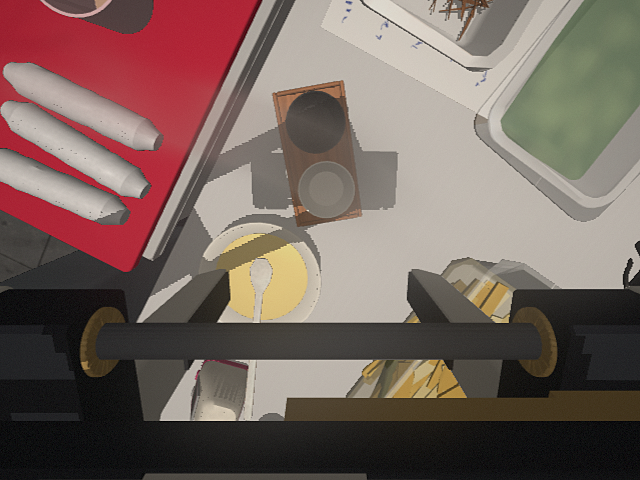

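The wrist view shows the tray clearly, with the black dish circle near (315,121) and the cream one near (327,189). I'll refine these with masks and ellipse fits.

```bash
python3 - <<'E'
import pickle,cv2
from h import *
c=pickle.load(open('w1.pkl','rb'));im=c['image'];h=cv2.cvtColor(im,cv2.COLOR_RGB2HSV)
print(im[121,315],im[189,327],im[150,300],im[189,300],im[94,300],h[121,315],h[189,327],h[150,300])
low=((h[...,1]<95)).astype('u1')
out=cv2.resize(np.hstack([im[70:235,260:380,::-1],cv2.cvtColor(low[70:235,260:380]*255,cv2.COLOR_GRAY2BGR)]),None,fx=3,fy=3)
for nm,(u,v),r in(('black',(315,121),38),('cream',(327,189),38)):
    pts=[]
    for a in np.arange(0,2*np.pi,.06):
        # outermost radius where saturation jumps to wood
        rr=np.arange(20,r,.5);x=u+rr*np.cos(a);y=v+rr*np.sin(a)
        s=cv2.remap(h[...,1],x.astype('f4')[None],y.astype('f4')[None],1)[0].astype(int)
        k=np.argmax(s>95)
        if s[k]>95 and k>4: pts.append((x[k],y[k]));cv2.circle(out,(int((x[k]-260)*3),int((y[k]-70)*3)),1,(0,255,0),-1)
    pts=np.array(pts,'f4')
    W=np.array([ray(c,*p,.024)[:2] for p in pts])
    from scipy.optimize import least_squares
    f=least_squares(lambda p:np.hypot(*(W-p[:2]).T)-p[2],[*W.mean(0),.035],loss='soft_l1',f_scale=.001)
    print(nm,len(pts),f.x.round(4),np.median(abs(f.fun)).round(4),cv2.fitEllipse(pts))
cv2.imwrite('pics/seg.png',out)
E
```

```text
[79 73 68] [129 122 113] [102  81  70] [117 110 102] [158 110  80] [14 36 79] [ 17  32 129] [ 10  80 102]
black 51 [0.5653 0.4187 0.0376] 0.0003 ((314.65386962890625, 130.70965576171875), (68.25425720214844, 82.36817932128906), 7.186947345733643)
cream 34 [0.5832 0.3501 0.0456] 0.0005 ((299.29791259765625, 317.7768859863281), (114.37779998779297, 203.41519165039062), 0.0)
```

View pics/seg.png

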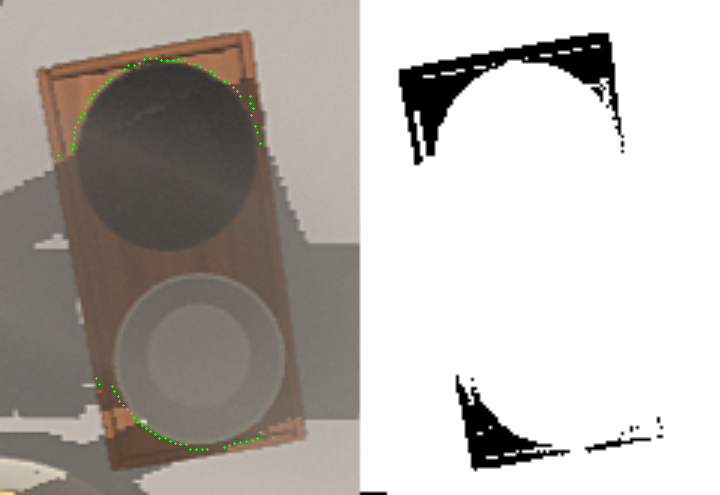

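```bash
python3 - <<'E'
import pickle,cv2
from h import *
c=pickle.load(open('w1.pkl','rb'))
P={}
for n,(l,r,t,b) in dict(black=(77,259,59,250),cream=(114,284,272,449)).items():
    g=lambda x,y:ray(c,260+x/3-.3,70+y/3-.3,.024)
    m=((l+r)/2,(t+b)/2)
    A,B,T,D=g(l,m[1]),g(r,m[1]),g(m[0],t),g(m[0],b)
    P[n]=(np.array([(A+B)[0]/2,(T+D)[1]/2]));print(n,P[n].round(4),'diam',(B-A)[0].round(4),(T-D)[1].round(4))
v=P['black']-P['cream'];print(np.hypot(*v),'mid',(P['black']+P['cream'])/2,np.degrees(np.arctan2(v[1],v[0])))
K=[ray(c,260+x/3-.3,70+y/3-.3,.012)[:2] for x,y in((38,70),(249,31),(306,437),(115,470))]
K=np.array(K);print(K.round(4),K.mean(0),[np.hypot(*(K[i]-K[i-1])).round(4) for i in range(4)])
for a,b in((3,0),(2,1)):
    v=K[b]-K[a];print(np.degrees(np.arctan2(v[1],v[0])))
E
```

```text
black [0.5654 0.4214] diam 0.0713 0.071
cream [0.5782 0.341 ] diam 0.0699 0.0726
0.08137755696286529 mid [0.5717892  0.38117114] 99.03974915164292
[[0.5139 0.4546]
 [0.597  0.469 ]
 [0.6248 0.3077]
 [0.5423 0.2929]] [0.56951791 0.38105918] [np.float64(0.1642), np.float64(0.0843), np.float64(0.1638), np.float64(0.0838)]
99.958156234501
99.7869169198751
```

In the tool's units: -0.045 m is -0.9, -0.03 m is -0.6.

Call:
creep_tool --rows '{"plan":[[0.093, -0.5, 0, 0, 0], [0.093, -0.9, 0, 0, 0], [0.093, -0.9, 0, 0, 0], [0.093, -0.9, 0, 0, 0], [0.093, -0.9, 0, 0, 0], [0.093, -0.9, 0, 0, 0], [0.093, -0.9, 0, 0, 0], [0.093, -0.9, 0, 0, 0], [0.093, -0.9, 0, 0, 0], [0.093, -0.9, 0, 0, 0], [0.093, -0.9, 0, 0, 0], [0.093, -0.9, -0.2, 0, 0], [0.093, -0.9, -0.2, 0, 0], [0.093, -0.9, -0.2, 0, 0], [0.093, -0.9, -0.2, 0, 0], [0.093, -0.6, 0, 0, 0]]}'

```text
t: 2.8
tool_pos: [0.5269, -0.3697, 0.3009]
orientation: [2.226, 2.216, -0.002]
force: [0.6, -0.2, -0.2]
opening: 0.0927
gripper_force: 0.0
```

Call:
creep_tool --rows '{"plan":[[0.093, 0, 0, 0, 0.0955], [0.093, 0, 0, 0, 0.1337], [0.093, 0, 0, 0, 0.1337], [0.093, 0, 0, 0, 0.1337], [0.093, 0, 0, 0, 0.043], [0.093, 0, 0, 0, 0], [0.093, 0, 0, 0, 0]]}'

```text
t: 3.5
tool_pos: [0.5291, -0.3661, 0.3007]
orientation: [2.752, 1.514, -0.0]
force: [-0.5, 0.4, -0.1]
opening: 0.0931
gripper_force: 0.0
```

```bash
python3 - <<'E'
from plant import robot, vision, monitor
import cv2,pickle
c=vision.read_camera('wrist');c['s']=monitor.read_state();pickle.dump(c,open('w2.pkl','wb'))
i=np=c['image'][:,:,::-1];cv2.imwrite('pics/w2.png',i)
E
```

```text
(no output)
```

View pics/w2.png

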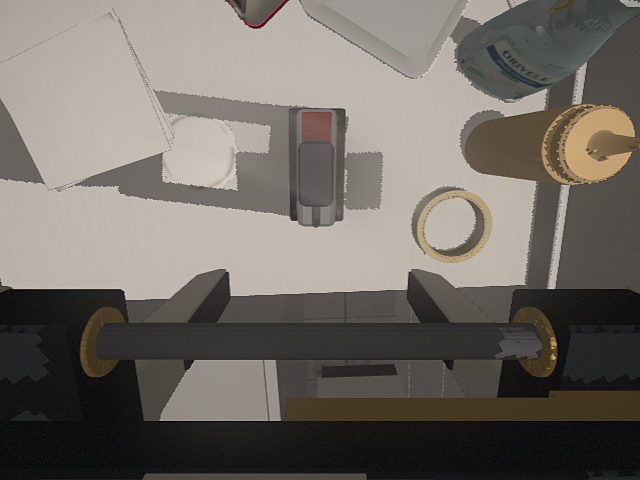

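The stand is in view and aligned with the tool. The handle top is about u 301..334, v 143..207, the bar runs u 302..335, and the base runs u 290..345, v 108..220.

```bash
python3 - <<'E'
import pickle,cv2
from h import *
from scipy.spatial.transform import Rotation as Ro
c=pickle.load(open('w2.pkl','rb'));s=c['s'];R=Ro.from_rotvec(s['orientation']).as_matrix();print(R.round(3).tolist(),s['tool_pos'])
g=lambda u,v,z:R.T@(ray(c,u,v,z)-s['tool_pos'])
print('handle',g(317.5,142,.163).round(4),g(317.5,208,.163).round(4),g(300.5,175,.163).round(4),g(334.5,175,.163).round(4))
print('base',[g(*p,.008).round(4).tolist() for p in((290,108),(345,108),(290,220),(343,220))])
print('world handle',ray(c,317.5,175,.163))
G=c['image'][100:235,280:355,::-1];cv2.imwrite('pics/c2.png',cv2.resize(np.clip(G*1.7,0,255).astype('u1'),None,fx=4,fy=4,interpolation=cv2.INTER_CUBIC))
E
```

```text
[[0.535, 0.845, -0.0], [0.845, -0.535, -0.0], [-0.0, 0.0, -1.0]] [ 0.52929186 -0.36584796  0.30065674]
handle [ 0.0748 -0.0017  0.1376] [ 0.0214 -0.0017  0.1377] [ 0.0487 -0.0156  0.1376] [0.0487 0.0122 0.1376]
base [[0.118, -0.0352, 0.2926], [0.118, 0.0314, 0.2926], [-0.0203, -0.038, 0.2927], [-0.0202, 0.0316, 0.2927]]
world handle [ 0.55391075 -0.32381744  0.163     ]
```

View pics/c2.png

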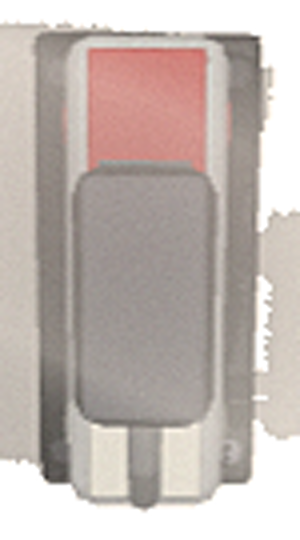

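The handle top is centred near pixel (316.5,174.4), which is +49 mm x and −2 mm y in the tool frame, and it is aligned with the tool. Next I'll descend, grip and lift.

In the tool's units: 0.03 m is 0.6, -0.002 m is -0.04.

Call:
creep_tool --rows '{"plan":[[0.093, 0.5, -0.04, 0, 0], [0.093, 0.48, 0, 0, 0], [0.093, 0, 0, 0.6, 0], [0.093, 0, 0, 0.6, 0], [0.093, 0, 0, 0.6, 0], [0.093, 0, 0, 0.6, 0], [0.093, 0, 0, 0.4, 0], [0.093, 0, 0, 0.3, 0], [0.093, 0, 0, 0.12, 0], [0.093, 0, 0, 0, 0], [0.093, 0, 0, 0, 0]]}'

```text
t: 4.65
tool_pos: [0.5552, -0.3233, 0.141]
orientation: [2.751, 1.513, 0.001]
force: [-0.7, -0.6, 1.1]
opening: 0.0928
gripper_force: 0.0
```

Call:
creep_tool --rows '{"plan":[[0.02, 0, 0, 0, 0], [0.02, 0, 0, 0, 0], [0.02, 0, 0, 0, 0], [0.02, 0, 0, 0, 0], [0.02, 0, 0, 0, 0], [0.02, 0, 0, 0, 0], [0.02, 0, 0, 0, 0], [0.02, 0, 0, 0, 0]]}' --grip_force 40

```text
t: 5.45
tool_pos: [0.5546, -0.3227, 0.1395]
orientation: [-2.753, -1.514, 0.0]
force: [0.7, -0.0, -0.3]
opening: 0.0336
gripper_force: 0.0
```

Call:
creep_tool --rows '{"plan":[[0.02, 0, 0, 0, 0], [0.02, 0, 0, 0, 0], [0.02, 0, 0, 0, 0], [0.02, 0, 0, 0, 0]]}' --grip_force 40

```text
t: 5.85
tool_pos: [0.5545, -0.3227, 0.1394]
orientation: [-2.752, -1.514, 0.0]
force: [0.4, 0.1, -0.7]
opening: 0.0298
gripper_force: 40.0
```

In the tool's units: -0.02 m is -0.4, -0.015 m is -0.3.

Call:
creep_tool --rows '{"plan":[[0.02, 0, 0, -0.16, 0], [0.02, 0, 0, -0.3, 0], [0.02, 0, 0, -0.3, 0], [0.02, 0, 0, -0.3, 0], [0.02, 0, 0, -0.4, 0], [0.02, 0, 0, -0.4, 0], [0.02, 0, 0, -0.4, 0], [0.02, 0, 0, -0.4, 0], [0.02, 0, 0, -0.4, 0], [0.02, 0, 0, -0.14, 0], [0.02, 0, 0, 0, 0], [0.02, 0, 0, 0, 0]]}'

```text
t: 7.05
tool_pos: [0.5544, -0.3226, 0.299]
orientation: [-2.752, -1.514, 0.0]
force: [-0.1, -0.6, -3.1]
opening: 0.0299
gripper_force: 40.0
```

```bash
python3 - <<'E'
from plant import robot, vision, monitor
import cv2,pickle,numpy as np
from h import *
d={n:vision.read_camera(n) for n in('scene','side')};d['s']=monitor.read_state();pickle.dump(d,open('l.pkl','wb'))
p=d['s']['tool_pos'];o=[]
for n in('scene','side'):
    u,v=proj(d[n],p-[0,0,.06]).astype(int);o.append(cv2.resize(d[n]['image'][v-60:v+60,u-60:u+60,::-1],(400,400),interpolation=cv2.INTER_CUBIC));print(n,u,v)
cv2.imwrite('pics/lift.png',np.clip(np.hstack(o)*1.4,0,255))
E
```

```text
scene 382 145
side 455 268[ WARN:0@2.530] global loadsave.cpp:1063 imwrite_ Unsupported depth image for selected encoder is fallbacked to CV_8U.
```

View pics/lift.png

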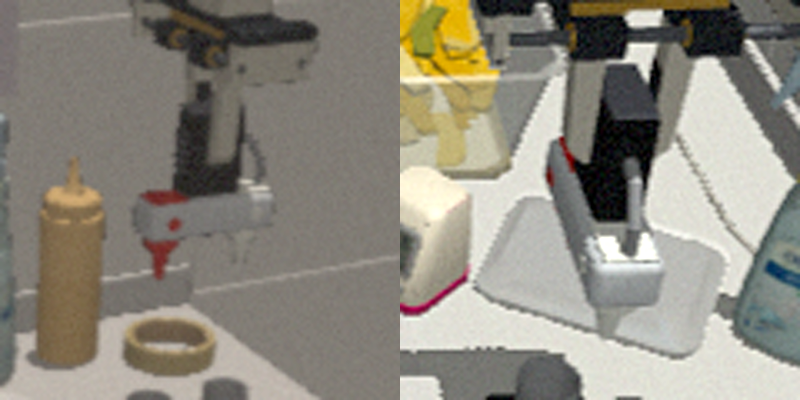

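The dispenser hangs upright from the gripper, with the red tip near (370,168) and the white near (393,164) in the scene view. Now I'll turn and carry it.

In the tool's units: -0.13 rad is -0.1241.

Call:
creep_tool --rows '{"plan":[[0.02, 0, 0, 0, -0.0573], [0.02, 0, 0, 0, -0.1146], [0.02, 0, 0, 0, -0.1241], [0.02, 0, 0, 0, -0.1241], [0.02, 0, 0, 0, -0.1241], [0.02, 0, 0, 0, -0.105], [0.02, 0, 0, 0, -0.0487], [0.02, 0, 0, 0, 0]]}'

```text
t: 7.95
tool_pos: [0.5542, -0.3225, 0.2981]
orientation: [-2.027, -2.397, 0.0]
force: [-0.6, 0.7, -2.6]
opening: 0.0295
gripper_force: 40.0
```

Call:
creep_tool --rows '{"plan":[[0.02, 0.4, 0.06, 0, 0], [0.02, 0.7, 0.07, 0, 0], [0.02, 0.84, 0.18, 0, 0], [0.02, 0.84, 0.18, 0, 0], [0.02, 0.84, 0.18, 0, 0], [0.02, 0.84, 0.18, 0, 0], [0.02, 0.84, 0.18, 0, 0], [0.02, 0.84, 0.18, 0, 0], [0.02, 0.84, 0.18, 0, 0], [0.02, 0.84, 0.18, 0, 0], [0.02, 0.84, 0.18, 0, 0], [0.02, 0.84, 0.18, 0, 0], [0.02, 0.84, 0.18, 0, 0], [0.02, 0.84, 0.18, 0, 0], [0.02, 0.84, 0.18, 0, 0], [0.02, 0.84, 0.18, 0, 0], [0.02, 0.6, 0, 0, 0], [0.02, 0.36, 0, 0, 0], [0.02, 0, 0, 0, 0], [0.02, 0, 0, 0, 0]]}'

```text
t: 9.95
tool_pos: [0.5711, 0.38, 0.299]
orientation: [2.03, 2.397, -0.002]
force: [-0.2, -0.6, -2.3]
opening: 0.0298
gripper_force: 40.0
```

Call:
creep_tool --rows '{"plan":[[0.02, 0, 0, 0.4, 0], [0.02, 0, 0, 0.4, 0], [0.02, 0, 0, 0.4, 0], [0.02, 0, 0, 0.3, 0], [0.02, 0, 0, 0.1, 0], [0.02, 0, 0, 0, 0], [0.02, 0, 0, 0, 0]]}'

```text
t: 10.65
tool_pos: [0.5717, 0.3805, 0.2208]
orientation: [2.03, 2.397, 0.002]
force: [0.3, 0.6, -2.8]
opening: 0.0297
gripper_force: 40.0
```

```bash
python3 - <<'E'
from plant import robot, vision, monitor
import cv2,pickle,numpy as np
from h import *
from scipy.spatial.transform import Rotation as Ro
d={n:vision.read_camera(n) for n in('scene','side')};s=d['s']=monitor.read_state();pickle.dump(d,open('p.pkl','wb'))
p=s['tool_pos'];R=Ro.from_rotvec(s['orientation']).as_matrix();print(p,R.round(3).tolist());o=[]
for n in('scene','side'):
    u,v=proj(d[n],p-[0,0,.13]).astype(int);o.append(cv2.resize(d[n]['image'][v-50:v+50,u-50:u+50,::-1],(400,400),interpolation=cv2.INTER_CUBIC))
    print(n,u-50,v-50,[proj(d[n],p+R@[k*.04,0,.128]).round(1) for k in(1,-1)])
cv2.imwrite('pics/pl.png',np.clip(np.hstack(o)*1.5,0,255).astype('u1'))
E
```

```text
[0.57179386 0.38093221 0.22123545] [[-0.165, 0.986, 0.002], [0.986, 0.165, 0.001], [0.001, 0.002, -1.0]]
scene 147 259 [array([183.4, 320.6]), array([209.4, 297.4])]
side 237 136 [array([279.8, 181.5]), array([295.9, 190.3])]
```

View pics/pl.png

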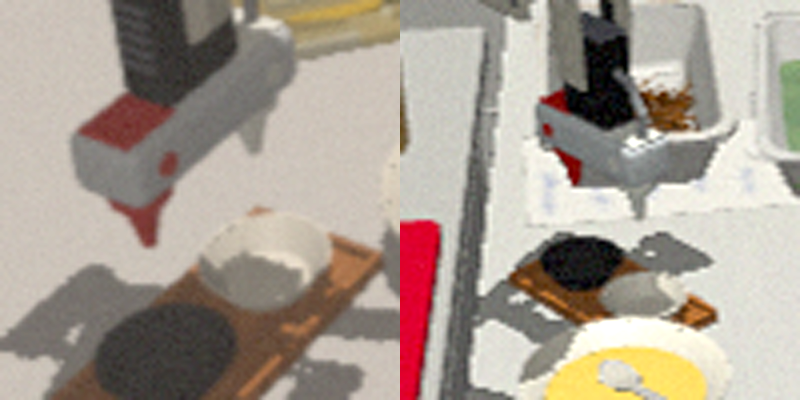

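The tips appear at red (184.5,321) and white (211,297.3) in the scene view, about 1 px from where they should be, so the grasp held true. The dispenser sits over the dishes as planned, so I'll lower it.

In the tool's units: 0.012 m is 0.24, 0.001 m is 0.02.

Call:
creep_tool --rows '{"plan":[[0.02, 0.02, 0, 0.2, 0], [0.02, 0, 0, 0.24, 0], [0.02, 0, 0, 0.24, 0], [0.02, 0, 0, 0.2, 0], [0.02, 0, 0, 0.12, 0], [0.02, 0, 0, 0.08, 0], [0.02, 0, 0, 0, 0], [0.02, 0, 0, 0, 0], [0.02, 0, 0, 0, 0], [0.02, 0, 0, 0, 0], [0.02, 0, 0, 0, 0]]}'

```text
t: 11.85
tool_pos: [0.5711, 0.3818, 0.166]
orientation: [2.029, 2.398, 0.001]
force: [0.2, -0.2, -2.9]
opening: 0.0296
gripper_force: 40.0
```

```bash
python3 - <<'E'
from plant import robot, vision, monitor
import cv2,pickle,numpy as np
from h import *
d={n:vision.read_camera(n) for n in('scene','side')};o=[];p=monitor.read_state()['tool_pos'];print(p)
for n in('scene','side'):
    u,v=proj(d[n],p-[0,0,.13]).astype(int);o.append(cv2.resize(d[n]['image'][v-50:v+50,u-50:u+50,::-1],(400,400),interpolation=cv2.INTER_CUBIC));print(n,u-50,v-50)
cv2.imwrite('pics/fin.png',np.clip(np.hstack(o)*1.5,0,255).astype('u1'))
E
```

```text
[0.57102965 0.38170063 0.16579587]
scene 150 280
side 238 151
```

View pics/fin.png

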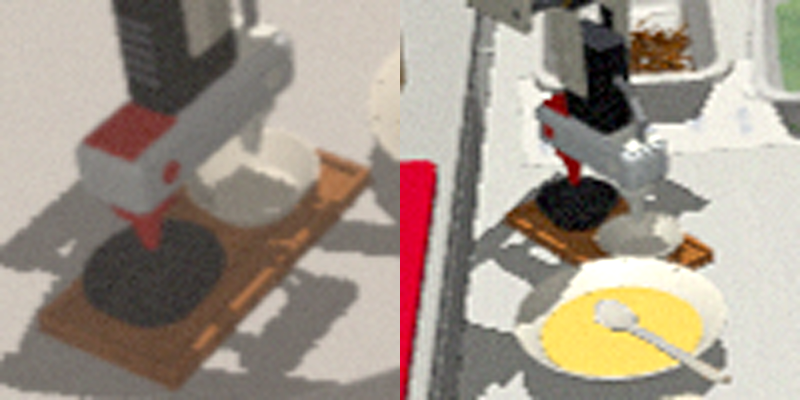

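Both tips are centred over their dishes and clear of the rims. The red tip is at crop (152,250) over a black dish centred at u≈153, and the white is within about 1 px. Handing in.

```bash
python3 -c "
from plant import robot, vision, monitor
print(robot.close_job())"
```

```text
the job is handed in; nothing more can be done
None
```

I handed the job in with the dispenser gripped at 40 N and held still, its red nozzle over the black dish and its white nozzle over the cream dish. The tips sat about 14 mm above the rims by the arm's pose, and the final camera views put them within a few millimetres of the dish centres; the hand-in printed no verdict.

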